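# Make up two fixing kits

### The job

Make up the two fixing kits. The blue tray gets the bright bracket from the top of the pile (leave the two dark ones beneath it where they are) flat in the oblong bay, the nearer jar with the green lid upright in the square bay and the yellow screwdriver lying flat in the long narrow bay; the orange tray gets the dark wooden block flat in the oblong bay and the jar with the white lid upright in the square bay. Leave the red screwdriver alone.

Things in the scene. Friction and masses are not known exactly. Their poses are not given: they have to be found in the camera images.
- blue_tray: Blue open kit tray, fixed to the table, 218 mm (x) x 144 mm (y), 12 mm high, floor 3 mm thick, walls and dividers 3 to 11 mm thick. Origin: centre of the underside, z up. Three bays, inner sizes x by y and centres in the tray's frame: long bay for the screwdriver 200 x 52 mm at (0, -0.043); oblong bracket bay 126 x 71 mm at (-0.043, +0.0275); square bay for the green-lidded jar 83 x 83 mm at (+0.0645, +0.0275).
- orange_tray: Orange open kit tray, fixed to the table, 173 mm (x) x 84 mm (y), 12 mm high, floor 3 mm thick, walls and dividers 3 to 11 mm thick. Origin: centre of the underside, z up. Two bays side by side, inner sizes x by y and centres in the tray's frame: oblong bay for the block 87 x 62 mm at (-0.0398, 0); nearly square bay for the white-lidded jar 76 x 78 mm at (+0.0452, 0).
- top_bracket: Bright steel. Channel bracket, 102 mm long (its x) x 46 mm wide (its y) x 20 mm high, flat web with three screw holes on top, 4 mm flanges down its long sides; 0.18 kg. Origin: centre of the underside, z up. It lies level across the two lower brackets, its underside 20 mm over the table, at right angles to them within 0.2 rad.
- lower_bracket_a: Dark grey steel. Channel bracket, 102 mm long (its x) x 46 mm wide (its y) x 20 mm high, flat web with three screw holes on top, 4 mm flanges down its long sides; 0.18 kg. Origin: centre of the underside, z up. Lies on the table under one end of the top bracket; to be left where it is (within 15 mm).
- lower_bracket_b: Dark grey steel. Channel bracket, 102 mm long (its x) x 46 mm wide (its y) x 20 mm high, flat web with three screw holes on top, 4 mm flanges down its long sides; 0.18 kg. Origin: centre of the underside, z up. Lies on the table under the other end of the top bracket, beside lower_bracket_a at 70 mm centres (24 mm gap); to be left where it is (within 15 mm).
- driver_yellow: Screwdriver with a yellow handle, 172 mm long along its y, lying on the table. Origin: middle of its length, on the underside. The handle reaches from y = -0.014 to +0.086, 22 mm wide (x) and 28 mm high; the thin steel blade reaches to y = -0.086. 0.09 kg. At rest it lies about 0.1 rad blade down. Grip it across the handle.
- driver_red: Screwdriver with a red handle, 198 mm long along its y, 26 mm wide, 31 mm high, origin at the middle of its underside. Belongs to neither kit; to be left where it is (within 15 mm).
- jar_green_lid: Clear jar of brass-coloured screws with a dark green lid (not the similar jar at the back beside the drawer cabinet), about 57 mm across and 91 mm high, standing; 0.25 kg. Origin: centre of the underside, z up. Grip round the body, anywhere from 30 to 70 mm up.
- jar_white_lid: Clear jar of grey nails with a white lid, about 49 mm across and 76 mm high, standing; 0.25 kg. Origin: centre of the underside, z up. Grip round the body, anywhere from 30 to 60 mm up.
- dark_block: Small dark brown wooden block, 38 mm (x) x 60 mm (y) x 19 mm high, 0.03 kg. Origin: centre of the underside, z up.
There are look-alikes about, which are no part of the job. What is shaped like the jar_green_lid but pink or purple is not meant.

How it is judged (in metres and radians):
At the end, for the whole second after the job is handed in: Each thing rests level on the floor of its bay, released and at rest. Centres from bay centres, along tray x / y: bracket 16/16 mm, green-lid jar 16/16, yellow screwdriver 17/18 (blue tray); block 26/16, white-lid jar 16/16 (orange tray). Tilt under 0.1 rad (screwdriver 0.15) (x of top_bracket in the frame of blue_tray between -0.059 and -0.027 m and y of top_bracket in the frame of blue_tray between 0.0115 and 0.0435 m and z of top_bracket in the frame of blue_tray between -0.001 and 0.008 m and linear speed of each of top_bracket, driver_yellow, jar_green_lid, dark_block, jar_white_lid below 0.02 m/s and angular speed of each of top_bracket, driver_yellow, jar_green_lid, dark_block, jar_white_lid below 0.2 rad/s and angle between each of top_bracket, jar_green_lid, dark_block, jar_white_lid's own z axis and vertical below 0.1 rad and x of driver_yellow in the frame of blue_tray between -0.017 and 0.017 m and y of driver_yellow in the frame of blue_tray between -0.061 and -0.025 m and z of driver_yellow in the frame of blue_tray between -0.001 and 0.018 m and angle between driver_yellow's own y axis and vertical between 1.42 and 1.72 rad and x of jar_green_lid in the frame of blue_tray between 0.0485 and 0.0805 m and y of jar_green_lid in the frame of blue_tray between 0.0115 and 0.0435 m and z of jar_green_lid in the frame of blue_tray between -0.001 and 0.009 m and x of dark_block in the frame of orange_tray between -0.0658 and -0.0138 m and y of dark_block in the frame of orange_tray between -0.016 and 0.016 m and z of dark_block in the frame of orange_tray between -0.001 and 0.008 m and x of jar_white_lid in the frame of orange_tray between 0.0292 and 0.0612 m and y of jar_white_lid in the frame of orange_tray between -0.016 and 0.016 m and z of jar_white_lid in the frame of orange_tray between -0.001 and 0.009 m); the robot touches nothing.
It fails at once if a lower bracket dragged more than 15 mm (distance of any of lower_bracket_a, lower_bracket_b from where it was at the start of the episode above 0.015 m).
It fails at once if the red screwdriver moved more than 15 mm (distance of driver_red from where it was at the start of the episode above 0.015 m).
It also fails if it takes over 128 s, if anything falls off the work surface, if the arm or the gripper's body presses on something with over 40 N, if the wrist force passes 120 N, or if a joint passes its speed limit or range.

### The arm

A 6-joint arm with a two-finger parallel gripper is mounted at the origin on a cart in front of the work surface, level with it; the furniture and walls round the work are solid. World frame = base frame: x ahead of the robot, y to its left, z up, the work surface at z = 0. Lengths are in m, angles in degrees, forces in N, time in s.
With the tool pointing down it reaches from about 0.25 to 0.85 m from the base axis. Payload 12.5 kg.
Tool frame: the origin (TCP) lies at the very end of the fingers, on their centre line; the grasp point (between the pads) lies 19 mm behind it; x points along the fingers, z is the direction in which the jaws open and shut, and the axes are right-handed (so a half turn about x gives the same grasp; the last joint's range is limited). The gripper opens to 93 mm and grips with 3 to 60 N. Pads are 15 mm wide; open, the fingers measure 128 mm over their backs; the gripper's body (75 mm by 188 mm) begins 65 mm behind the grasp point.
Start: joints at [71.413, 20.094, 94.641, -0, 65.266, -4.847], TCP at [0.131, 0.534, 0.219] pointing down, gripper open.
Joint ranges: [-157.81, 157.81], [-45, 120.19], [0.68, 151.7], [-89.99, 269.99], [4.06, 180], [-164.3, 164.3]. Speed limits (degrees/s): [127.2, 127.2, 159.86, 180, 180, 180].

### API

Orientations are given as a 3x3 rotation matrix whose columns are the frame's x, y, z axes.
In Python, from rig import sensors, optics, ctrl gives the robot as it stands.
- The arm moves only by the shell command python3 -m creep 'ROWS' [OPENING] [FORCE]. ROWS is JSON, a list of rows, each a list of 6 numbers: the shift along the world's x, y, z in mm, then the turn, a rotation vector about the world's x, y, z in degrees. A call has 1 to 8 rows; each row shifts and turns the commanded pose from where the row before left it; what a row does not reach is not made up. A row lasts 1/10 s, in which the tool goes at most 50 mm and 8.59 degrees, less where a joint would pass 70% of its speed; a pose out of reach is approached as far as the arm can. A call with a gripper value outside its range is refused whole. OPENING is the opening, from -1 (shut) to 1 (fully open), set as the call begins (- or left out, the last holds). The fingers move at their own pace and stop on an object; FORCE is the grip in N (left out, the last holds). Time passes only in rows, so rows that do not move let the fingers close. It gives the time, the measured TCP pose, the force and the opening at its end, in the units of the state.
- sensors.read_state(): the state, without advancing time (a new reading comes with each control period).
- optics.capture(name): name is "side" or "top" or "wrist"; returns a dict with "pixels" (480x640x3 uint8, red, green, blue), "mtx" (3x3 intrinsics, pixels), "dist_coeffs" ([k1, k2, p1, p2, k3] as OpenCV has them; the pictures are not rectified), "cam_to_world" (4x4, takes a point from camera to world coordinates); the wrist camera has in their place "tool_from_camera" (4x4, takes a point from camera to tool coordinates, whose origin is the TCP and whose axes are the tool frame's). Camera axes: x right, y down, z forward; pixel columns grow to the right and rows downward; lengths in m; the calibration is good to about 2 mm. A picture is of the moment at which its call begins: read the wrist's pose just before it. There is no depth.
- ctrl.sign_off(): hands the job in, once; it reports no verdict.
The state is a dict: "time_s": time; "joints": joint angles; "qvel": joint speeds; "joint_torque": joint torques, N m; "tool_pos": TCP position; "tcp_rot": TCP orientation; "contact_force": force on the tool from outside, world axes, zero at the start; "ft_torque": the same for the moment, N m; "finger_gap": finger opening in m.
Only numpy, scipy, OpenCV 4.12 (cv2) and the standard library are available. Lean on these libraries where they do the work, as an engineer would, in place of code of your own. Each camera call takes 0.05 s, during which the arm holds its last target.

## Working session

There is one attempt and no reset: what is moved stays moved. The work goes in short steps, Python scripts to look and compute and a shell command to move; the robot and the scene stay as the last step left them, time stands still between calls to the robot, and variables do not carry over. Pictures are saved under pics/ and viewed, and the job is handed in when it is done.

```bash
mkdir -p pics; ls; cat > h.py <<'E'
import numpy as np,cv2
from rig import sensors,optics,ctrl
def grab(n,fn=None):
    s=sensors.read_state(); c=optics.capture(n); 
    if n=='wrist':
        T=np.eye(4);T[:3,:3]=np.array(s['tcp_rot']);T[:3,3]=s['tool_pos'];c['cam_to_world']=T@np.array(c['tool_from_camera'])
    c={k:np.array(v) for k,v in c.items()}
    if fn: cv2.imwrite('pics/'+fn,c['pixels'][:,:,::-1]); np.savez('pics/'+fn[:-4]+'.npz',**c)
    return c
def load(fn): return dict(np.load('pics/'+fn+'.npz'))
def ray(c,uv):
    p=cv2.undistortPoints(np.array(uv,float).reshape(-1,1,2),c['mtx'],c['dist_coeffs']).reshape(-1,2)
    d=np.c_[p,np.ones(len(p))]@c['cam_to_world'][:3,:3].T
    return c['cam_to_world'][:3,3],d
def onz(c,uv,z):
    o,d=ray(c,uv); return o+d*((z-o[2])/d[:,2])[:,None]
def proj(c,P):
    T=np.linalg.inv(c['cam_to_world']);r=cv2.Rodrigues(T[:3,:3])[0]
    return cv2.projectPoints(np.array(P,float).reshape(-1,1,3),r,T[:3,3],c['mtx'],c['dist_coeffs'])[0].reshape(-1,2)
E
python3 - <<'E'
from h import *
print(sensors.read_state())
for n in('side','top','wrist'):
    c=grab(n,n+'0.png');print(n,c['mtx'].tolist(),c['cam_to_world'].round(3).tolist())
E
```

```text
pics
{'time_s': 0.0, 'joints': array([ 7.14119727e+01,  2.01238999e+01,  9.46762259e+01, -1.66524332e-04,
        6.52658869e+01, -4.84699293e+00]), 'qvel': array([-0.00203418,  0.01121463,  0.03807861,  0.00704296, -0.02977956,
       -0.03884139]), 'joint_torque': array([-3.75067684e-03, -4.97330546e+01, -2.85245866e+01,  6.96923956e-02,
        2.58840574e-02, -4.95685106e-05]), 'tool_pos': array([0.13050848, 0.53394123, 0.21811042]), 'tcp_rot': array([[-3.64754678e-04, -9.71379523e-01,  2.37532502e-01],
       [-1.09287758e-03,  2.37532763e-01,  9.71378913e-01],
       [-9.99999336e-01,  9.47210568e-05, -1.14824009e-03]]), 'contact_force': array([-1.31539413, -0.15560356,  0.07685142]), 'ft_torque': array([0.01789558, 0.03055437, 0.02648322]), 'finger_gap': 0.09289874297611883}
side [[617.0158556041868, 0.0, 324.1478048769178], [0.0, 617.0158556041868, 247.8716938516248], [0.0, 0.0, 1.0]] [[0.999, -0.01, 0.042, 0.481], [-0.04, -0.599, 0.8, -1.082], [0.017, -0.801, -0.599, 0.86], [0.0, 0.0, 0.0, 1.0]]
top [[445.35637231369583, 0.0, 326.5854010202111], [0.0, 445.35637231369583, 237.7246752915681], [0.0, 0.0, 1.0]] [[-0.008, -0.995, 0.095, 0.447], [-0.999, 0.012, 0.035, -0.02], [-0.036, -0.094, -0.995, 1.028], [0.0, 0.0, 0.0, 1.0]]
wrist [[401.7435735268171, 0.0, 317.1873948219336], [0.0, 401.7435735268171, 242.7432150694489], [0.0, 0.0, 1.0]] [[0.237, 0.937, 0.257, 0.059], [0.971, -0.228, -0.064, 0.553], [-0.001, 0.265, -0.964, 0.384], [0.0, 0.0, 0.0, 1.0]]
```

View pics/top0.png

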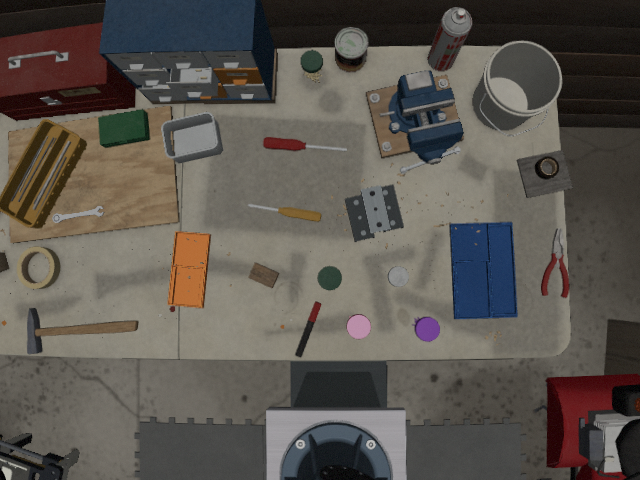

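View pics/side0.png

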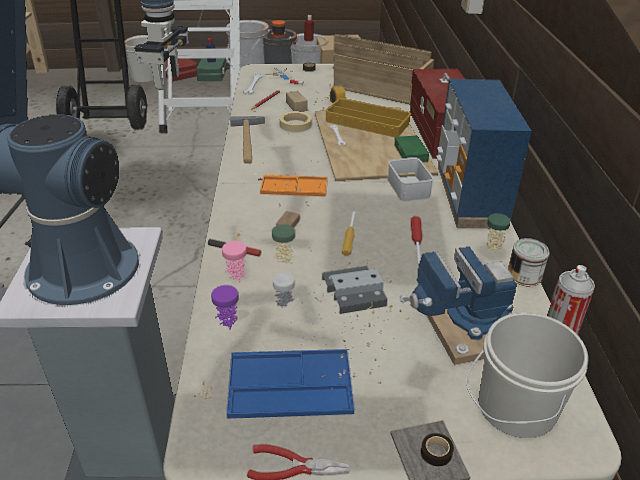

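View pics/wrist0.png

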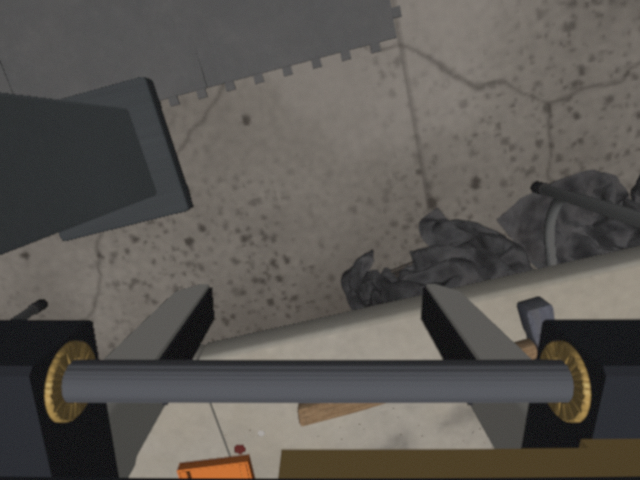

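```bash
python3 - <<'E'
from h import *
for n in('top0','side0'):
    c=load(n);print(n,proj(c,[[0,0,0],[.13,.534,.219],[.13,.534,.3]]).round().tolist(),c['dist_coeffs'])
c=load('top0')
g=dict(red=[290,145],yel=[285,212],br=[375,212],blue=[483,270],orange=[190,270],block=[264,275],gj=[330,278],wj=[398,276],blackred=[308,330],pinkj=[359,326],purp=[428,329],gj2=[312,62])
for k,v in g.items():print(k,onz(c,[v],{'gj':.09,'wj':.076,'pinkj':.09,'purp':.09}.get(k,.01)).round(3))
for n,b,f in(('top0',(140,100,530,350),2),('side0',(180,160,540,430),2)):
    im=cv2.imread('pics/'+n+'.png')[b[1]:b[3],b[0]:b[2]];cv2.imwrite('pics/'+n+'c.png',cv2.resize(im,None,fx=2,fy=2,interpolation=cv2.INTER_CUBIC))
E
```

```text
top0 [[336.0, 477.0], [53.0, 447.0], [25.0, 463.0]] [-0.09191442  0.          0.          0.          0.        ]
side0 [[83.0, 269.0], [168.0, 83.0], [164.0, 54.0]] [-0.08794807  0.          0.          0.          0.        ]
red [[0.765 0.101 0.01 ]]
yel [[0.605 0.112 0.01 ]]
br [[ 0.602 -0.096  0.01 ]]
blue [[ 0.466 -0.34   0.01 ]]
orange [[0.472 0.335 0.01 ]]
block [[0.459 0.161 0.01 ]]
gj [[0.451 0.007 0.09 ]]
wj [[ 0.454 -0.137  0.076]]
blackred [[0.334 0.06  0.01 ]]
pinkj [[ 0.351 -0.053  0.09 ]]
purp [[ 0.343 -0.196  0.09 ]]
gj2 [[0.973 0.048 0.01 ]]
```

View pics/top0c.png

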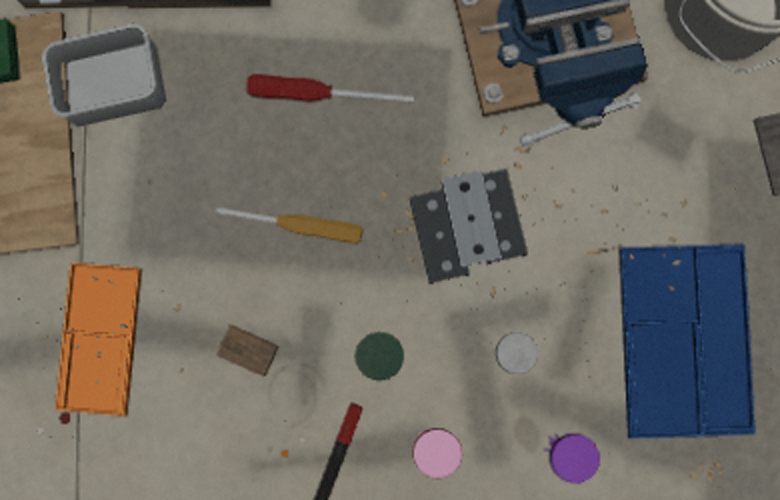

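View pics/side0c.png

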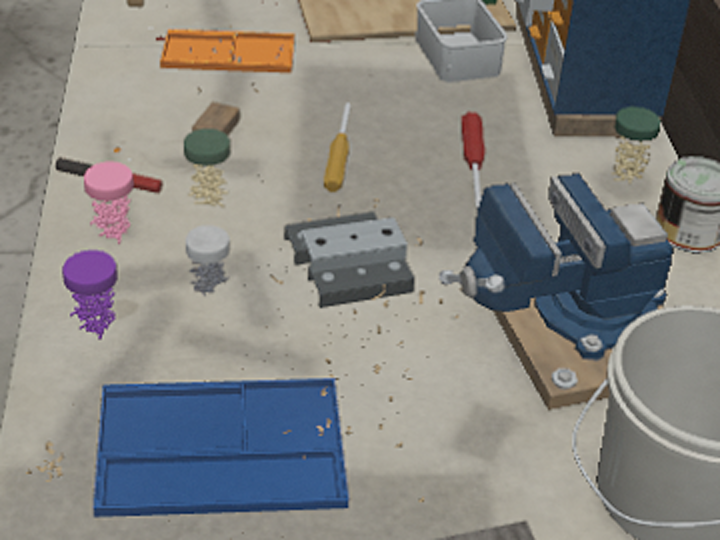

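```bash
cat > m.py <<'E'
from h import *
def mask(c,lo,hi,box):
    hsv=cv2.cvtColor(c['pixels'],cv2.COLOR_RGB2HSV);m=cv2.inRange(hsv,lo,hi);k=np.zeros_like(m);k[box[1]:box[3],box[0]:box[2]]=1
    return m*k
def meas(c,lo,hi,box,z,close=5):
    m=mask(c,lo,hi,box)
    m=cv2.morphologyEx(m,cv2.MORPH_CLOSE,np.ones((close,close)))
    cs=cv2.findContours(m,0,cv2.CHAIN_APPROX_NONE)[0]
    k=max(cs,key=cv2.contourArea).reshape(-1,2).astype(float)
    P=onz(c,k,z)[:,:2]
    r=cv2.minAreaRect((P*1000).astype(np.float32))
    b=cv2.boxPoints(r); e0=b[1]-b[0];e1=b[2]-b[1]
    L=e0 if np.hypot(*e0)>np.hypot(*e1) else e1
    ang=np.degrees(np.arctan2(L[1],L[0]))
    ang=(ang+90)%180-90
    return np.round(r[0],1),np.round(sorted(r[1]),1),round(float(ang),2),len(k)
E
python3 - <<'E'
from m import *
c=load('top0')
hsv=cv2.cvtColor(c['pixels'],cv2.COLOR_RGB2HSV)
for n,(u,v) in dict(blue=(470,270),or_=(190,250),yel=(300,214),blk=(264,275),gj=(330,278),wj=(398,276),tb=(376,212),lb=(358,215),lb2=(392,205),tab=(300,240),red=(285,144),blade=(262,208)).items():print(n,hsv[v,u])
print('blue',meas(c,(100,120,40),(125,255,255),(440,210,530,330),.012))
print('or',meas(c,(5,150,100),(20,255,255),(160,220,220,320),.012))
print('yel',meas(c,(10,120,80),(30,255,255),(240,195,330,230),.014))
print('blk',meas(c,(5,60,30),(20,255,130),(240,255,290,295),.019))
print('gj',meas(c,(50,40,20),(95,255,120),(310,260,350,300),.091))
print('red',meas(c,(0,130,60),(10,255,255),(255,130,310,160),.015))
E
```

```text
blue [108 166  92]
or_ [ 13 179 181]
yel [ 19 155 123]
blk [16 81 88]
gj [74 67 65]
wj [  0   0 138]
tb [100  13 118]
lb [100  14  53]
lb2 [98 19 54]
tab [ 23  30 134]
red [  1 182  98]
blade [ 30   8 125]
blue (array([ 465.6, -340. ]), array([144.2, 215.6]), 0.72, 309)
or (array([474.7, 339.1]), array([ 84.2, 170.7]), -4.77, 211)
yel (array([600.7,  79. ]), array([21.1, 98.8]), 79.31, 92)
blk (array([459.5, 161.2]), array([38.1, 61.6]), 65.63, 75)
gj (array([451.2,   9. ]), array([46.1, 46.2]), 89.47, 64)
red (array([766.8, 114.4]), array([26.4, 98. ]), 83.27, 93)
```

```bash
python3 - <<'E'
from m import *
c=load('top0')
print('wj',meas(c,(0,0,115),(180,22,255),(380,260,416,292),.076,3))
print('tb',meas(c,(85,5,85),(120,60,255),(345,180,405,245),.04,3))
print('pile',meas(c,(85,5,10),(120,60,255),(335,170,415,250),.02,5))
im=c['pixels'][170:255,330:420,::-1];a=cv2.resize(im,None,fx=5,fy=5)
m=(mask(c,(0,0,115),(180,22,255),(380,260,416,292))|mask(c,(85,5,85),(120,60,255),(345,180,405,245)))
b=cv2.resize(m[170:300,330:420],None,fx=4,fy=4)
a=cv2.copyMakeBorder(a,0,100,0,0,0)
o=np.zeros((600,800,3),np.uint8);o[:525,:450]=a[:525];o[:520,440:800]=b[:,:,None];cv2.imwrite('pics/cr1.png',o)
s=load('side0')
for n,p in dict(yel=[.6,.079,.014],gj=[.451,.009,.091],wj=[.454,-.137,.076],blk=[.4595,.161,.019]).items():print(n,proj(s,[p]).round())
print(ray(c,[[0,0]])[0])
# vise top via two views guess
E
```

```text
wj (array([ 454. , -138.4]), array([40.4, 42.5]), -1.1, 56)
tb (array([ 604.9, -100.5]), array([ 57.7, 101.2]), 11.44, 145)
pile (array([601.4, -91.3]), array([112. , 113.8]), -77.54, 185)
yel [[349. 240.]]
gj [[284. 231.]]
wj [[285. 279.]]
blk [[289. 219.]]
[ 0.44680893 -0.01961971  1.02837774]
```

View pics/cr1.png

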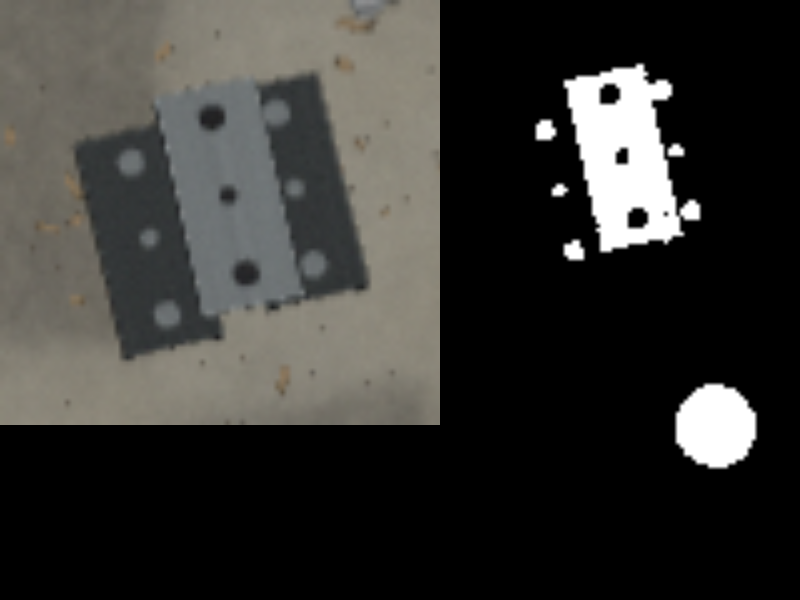

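```bash
python3 - <<'E'
from m import *
c=load('top0')
H=np.array([[211,117],[228,194],[246,272]])/5+[330,170]
P=onz(c,H,.04)*1000;print(P.round(1)); d=P[0]-P[2];print(np.degrees(np.arctan2(d[1],d[0])))
s=load('side0')
S=cv2.resize(s['pixels'][255:320,310:400,::-1],None,fx=8,fy=8,interpolation=cv2.INTER_CUBIC);cv2.imwrite('pics/cr2.png',S)
print((proj(s,P/1000)-[310,255])*8)
cands={'g near':(330,278),'g back':(312,62),'pink':(359,326),'purp':(428,329),'yel':(285,212),'blk':(264,275)}
o=np.hstack([cv2.resize(c['pixels'][v-25:v+25,u-25:u+25,::-1],(260,260)) for u,v in list(cands.values())[:3]])
o2=np.hstack([cv2.resize(c['pixels'][v-25:v+25,u-25:u+25,::-1],(260,260)) for u,v in list(cands.values())[3:]])
cv2.imwrite('pics/cr3.png',np.vstack([o,o2]))
E
```

```text
[[ 639.8  -88.2   40. ]
 [ 604.7  -95.2   40. ]
 [ 569.4 -102.5   40. ]]
11.450263444415581
[[513.23081678 173.47415015]
 [381.9244386  192.10452382]
 [248.51842457 211.93867106]]
```

View pics/cr2.png

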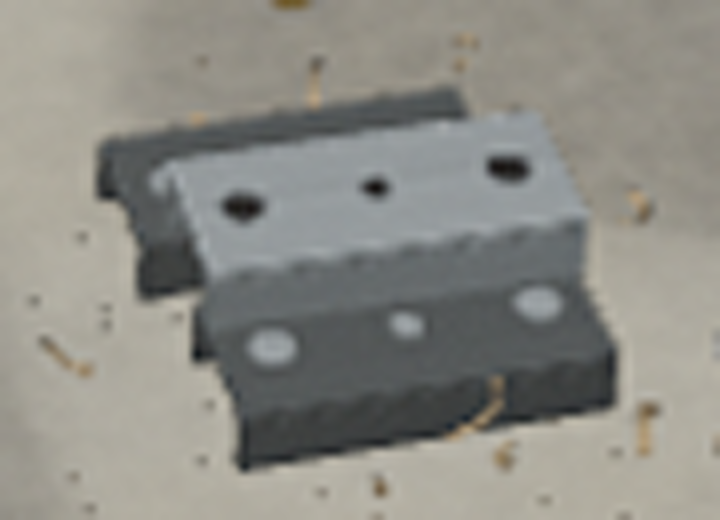

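View pics/cr3.png

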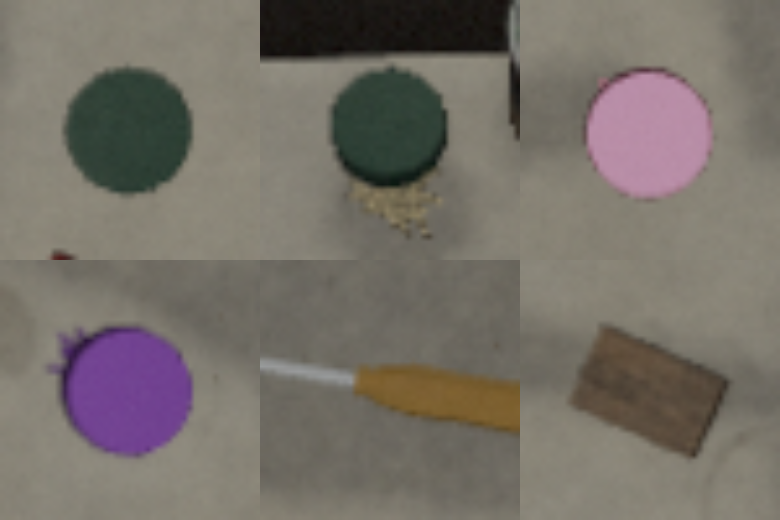

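Candidates (top view):
- Green jar: near (330,278) or back by the cabinet (312,62). Pink (359,326) and purple (428,329) jars are excluded. I choose the near one.
- Drivers: yellow (285,212), red (290,145), and the black/red marker (308,330). I choose yellow.
- Block: dark brown at (264,275). The other woods, at (0,262) and the vise base, are excluded.
- Bracket: the bright one at (375,209), lying over the two dark ones.

The crop confirms these choices. The top bracket actually lies parallel to the lower ones.

I start with the yellow driver.

```bash
python3 -m creep '[[34,-32,0,0,0,-6.2],[34,-32,0,0,0,-6.2],[34,-32,0,0,0,-6.2],[34,-32,0,0,0,-6.2],[34,-32,0,0,0,-6.2],[34,-32,0,0,0,-6.2],[34,-32,0,0,0,-6.2]]' 0.2 20
python3 -m creep '[[34,-32,0,0,0,-6.2],[34,-32,0,0,0,-6.2],[34,-32,0,0,0,-6.2],[34,-32,0,0,0,-6.2],[34,-32,0,0,0,-6.2],[33,-32,0,0,0,-6.2],[30,-32,0,0,0,-6.2],[0,0,0,0,0,0]]'
python3 - <<'E'
from h import *
s=sensors.read_state();R=np.array(s['tcp_rot']);print(s['tool_pos'],np.degrees(np.arctan2(R[1,2],R[0,2])),s['joints'],s['finger_gap'],s['contact_force'])
c=grab('wrist','w1.png');print(proj(c,[[.6018,.085,.014],s['tool_pos']]))
E
```

```text
time_s: 0.85
tool_pos: [0.3696, 0.3087, 0.2187]
tcp_rot: [[0.0, -0.539, 0.842], [0.0, 0.842, 0.539], [-1.0, 0.0, 0.0]]
contact_force: [0.6, -0.2, -0.1]
finger_gap: 0.0558
time_s: 1.65
tool_pos: [0.604, 0.0826, 0.2178]
tcp_rot: [[0.0, 0.19, 0.982], [-0.001, 0.982, -0.19], [-1.0, -0.001, 0.0]]
contact_force: [0.1, 0.1, -0.2]
finger_gap: 0.0558
[0.60395546 0.08258104 0.21784685] -10.959592088148057 [ 3.42967023e+00  2.63405144e+01  8.54049030e+01 -4.38888418e-02
  6.82485070e+01  1.44055299e+01] 0.055811821281145126 [ 0.06004673  0.07763953 -0.24159036]
[[315.11257946 212.34455412]
 [318.69789165 304.8527483 ]]
```

View pics/w1.png

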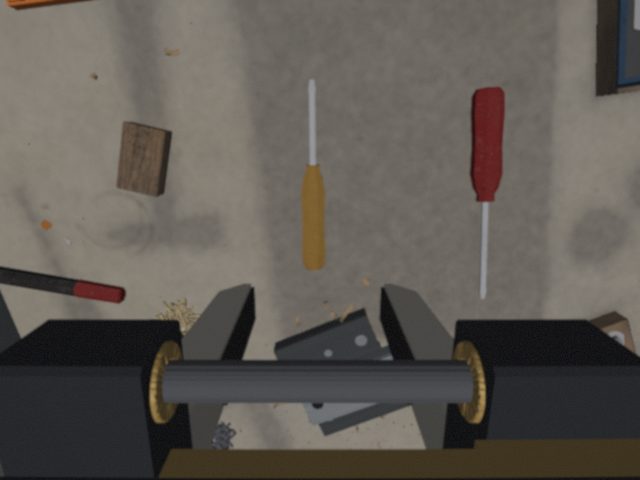

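```bash
python3 - <<'E'
from m import *
c=load('w1')
print('yel',meas(c,(10,120,80),(30,255,255),(280,150,350,280),.014))
print('blk',meas(c,(5,60,30),(20,255,130),(110,115,180,200),.019))
E
```

```text
yel (array([598.7,  78.9]), array([20.5, 98.6]), 79.32, 229)
blk (array([460.4, 162. ]), array([41.8, 59.5]), 65.91, 213)
```

```bash
python3 -m creep '[[-3,2,-45,0,0,0.3],[0,0,-45,0,0,0],[0,0,-45,0,0,0],[0,0,-40,0,0,0],[0,0,-20,0,0,0],[0,0,-14,0,0,0],[0,0,0,0,0,0],[0,0,0,0,0,0]]'
python3 -m creep '[[0,0,0,0,0,0],[0,0,0,0,0,0],[0,0,0,0,0,0],[0,0,0,0,0,0],[0,0,0,0,0,0]]' -1 25
```

```text
time_s: 2.5
tool_pos: [0.599, 0.0887, 0.0106]
tcp_rot: [[0.001, 0.177, 0.984], [0.0, 0.984, -0.177], [-1.0, 0.0, 0.001]]
contact_force: [-0.6, -0.2, 0.0]
finger_gap: 0.0556
time_s: 3.0
tool_pos: [0.5989, 0.0882, 0.0099]
tcp_rot: [[0.001, 0.178, 0.984], [0.0, 0.984, -0.178], [-1.0, 0.0, 0.001]]
contact_force: [-0.4, 0.0, 2.4]
finger_gap: 0.0217
```

```bash
python3 -m creep '[[0,0,20,0,0,0],[0,0,40,0,0,0],[0,0,40,0,0,0],[0,-10,40,0,0,0],[-9,-39,0,0,0,8.4],[-9,-39,0,0,0,8.4],[-9,-39,0,0,0,8.4],[-9,-39,0,0,0,8.4]]'
python3 -m creep '[[-9,-39,0,0,0,8.4],[-9,-39,0,0,0,8.4],[-9,-39,0,0,0,8.4],[-9,-39,0,0,0,8.4],[-9,-39,0,0,0,8.4],[-9,-39,0,0,0,8.4],[-9,-39,0,0,0,8.4],[-7,-32,0,0,0,8.5]]'
python3 -m creep '[[0,0,0,0,0,0],[0,0,0,0,0,0]]'
python3 - <<'E'
from h import *
s=sensors.read_state();R=np.array(s['tcp_rot']);print(s['tool_pos'],np.degrees(np.arctan2(R[1,2],R[0,2])),s['joints'].round(),s['finger_gap'])
grab('wrist','w2.png')
E
```

```text
time_s: 3.8
tool_pos: [0.5619, -0.0791, 0.1497]
tcp_rot: [[-0.0, -0.402, 0.916], [0.0, 0.916, 0.402], [-1.0, 0.0, -0.0]]
contact_force: [0.6, -0.2, -1.2]
finger_gap: 0.0214
time_s: 4.6
tool_pos: [0.4917, -0.3847, 0.1495]
tcp_rot: [[-0.0, -1.0, -0.017], [0.0, -0.017, 1.0], [-1.0, 0.0, 0.0]]
contact_force: [1.1, -0.4, -1.4]
finger_gap: 0.0216
time_s: 4.8
tool_pos: [0.4922, -0.3827, 0.1492]
tcp_rot: [[-0.001, -1.0, -0.008], [0.001, -0.008, 1.0], [-1.0, 0.001, 0.001]]
contact_force: [-0.4, 0.3, -1.7]
finger_gap: 0.022
[ 0.4922119  -0.38273066  0.14924127] 90.47367073272112 [ -42.   32.   87.    0.   61. -133.] 0.02204820636333205
```

View pics/w2.png

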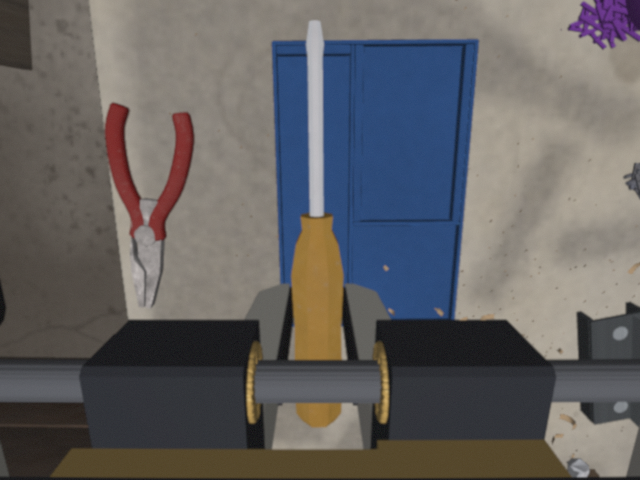

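```bash
python3 - <<'E'
from m import *
c=load('w2')
print('corners',(onz(c,[[273,41],[477,41]],.012)*1000).round(1)[:,:2])
print('inner longbay near corners, divider',(onz(c,[[277,54],[352,54],[357,44],[280,280],[349,280]],.012)*1000).round(1)[:,:2])
yaw=np.radians(.72);R=np.array([[np.cos(yaw),-np.sin(yaw)],[np.sin(yaw),np.cos(yaw)]])
print('pred corners',R@[-109,-72]+[465.6,-340],R@[-109,72]+[465.6,-340])
print('tip',(onz(c,[[315,21]],.15)*1000).round(1),'end',(onz(c,[[319,425]],.16)*1000).round(1))
E
```

```text
corners [[ 357.5 -413.3]
 [ 356.  -272.6]]
inner longbay near corners, divider [[ 365.7 -410.7]
 [ 365.3 -358.7]
 [ 358.9 -355.4]
 [ 532.6 -411.2]
 [ 532.1 -355.9]]
pred corners [ 357.51336105 -413.36401353] [ 355.70385131 -269.37538316]
tip [[ 378.3 -383.6  150. ]] end [[ 547.2 -380.5  160. ]]
```

```bash
python3 -m creep '[[2,0,-45,0,0,0],[0,0,-45,0,0,0],[0,0,-25,0,0,0],[0,0,-10,0,0,0],[0,0,-5,0,0,0],[0,0,-4,0,0,0],[0,0,0,0,0,0],[0,0,0,0,0,0]]'
python3 -m creep '[[0,0,0,0,0,0],[0,0,0,0,0,0],[0,0,0,0,0,0],[0,0,0,0,0,0],[0,0,0,0,0,0]]' -0.05 25
python3 -m creep '[[0,0,20,0,0,0],[0,0,40,0,0,0],[0,0,45,0,0,0],[0,0,45,0,0,0],[0,0,0,0,0,0]]'
python3 - <<'E'
from h import *
grab('wrist','w3.png')
E
```

```text
time_s: 5.65
tool_pos: [0.4951, -0.3831, 0.0168]
tcp_rot: [[0.001, -1.0, -0.011], [-0.001, -0.011, 1.0], [-1.0, -0.001, -0.001]]
contact_force: [-0.1, -0.4, -0.6]
finger_gap: 0.0217
time_s: 6.15
tool_pos: [0.4946, -0.3828, 0.0157]
tcp_rot: [[0.0, -1.0, -0.011], [-0.0, -0.011, 1.0], [-1.0, -0.0, -0.0]]
contact_force: [-0.0, 0.3, -0.0]
finger_gap: 0.0438
time_s: 6.65
tool_pos: [0.4967, -0.3846, 0.1721]
tcp_rot: [[0.007, -1.0, -0.012], [-0.007, -0.012, 1.0], [-1.0, -0.007, -0.007]]
contact_force: [0.7, -0.1, -0.3]
finger_gap: 0.044
```

View pics/w3.png

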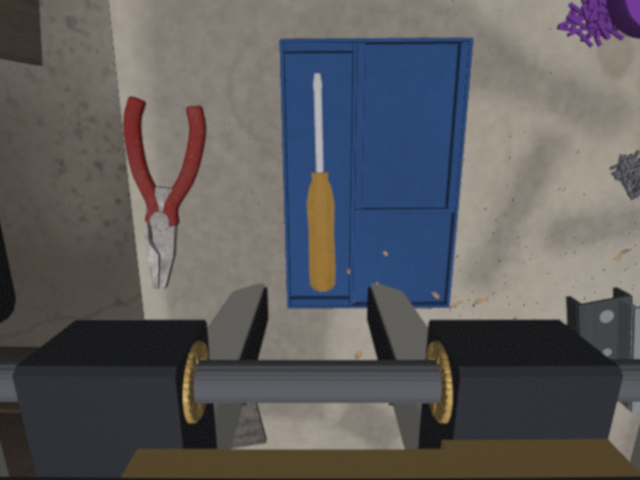

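Yellow driver (handle 320,235) lies in the long bay with its tip at (317,73). Next the bracket.

```bash
python3 -m creep '[[16,41,0,0,0,1.6],[16,41,0,0,0,1.6],[16,41,0,0,0,1.6],[16,41,0,0,0,1.5],[16,41,0,0,0,1.5],[15,41,0,0,0,1.5],[15,42,0,0,0,1.5],[0,0,0,0,0,0]]' 0.6
python3 -m creep '[[0,0,0,0,0,0]]'
python3 - <<'E'
from h import *
s=sensors.read_state();R=np.array(s['tcp_rot']);print(s['tool_pos'],np.degrees(np.arctan2(R[1,2],R[0,2])),s['joints'].round(),s['finger_gap'])
c=grab('wrist','w4.png');print(proj(c,[[.6047,-.0952,.04],[.6398,-.0882,.04],[.5694,-.1025,.04]]))
t=grab('top','top1.png')
E
```

```text
time_s: 7.5
tool_pos: [0.6051, -0.0902, 0.164]
tcp_rot: [[-0.002, -0.979, -0.204], [0.001, -0.204, 0.979], [-1.0, 0.002, 0.002]]
contact_force: [-0.8, -0.5, -0.3]
finger_gap: 0.0744
time_s: 7.6
tool_pos: [0.6041, -0.0939, 0.1642]
tcp_rot: [[-0.002, -0.98, -0.2], [0.0, -0.2, 0.98], [-1.0, 0.002, 0.001]]
contact_force: [-0.1, -0.3, -0.5]
finger_gap: 0.0745
[ 0.6041478  -0.09391911  0.16420415] 101.55535771950481 [ -13.   30.   88.   -0.   62. -115.] 0.07446373379704037
[[313.90183462 235.93796275]
 [313.7588927  281.11943034]
 [313.70248042 187.47363752]]
```

View pics/w4.png

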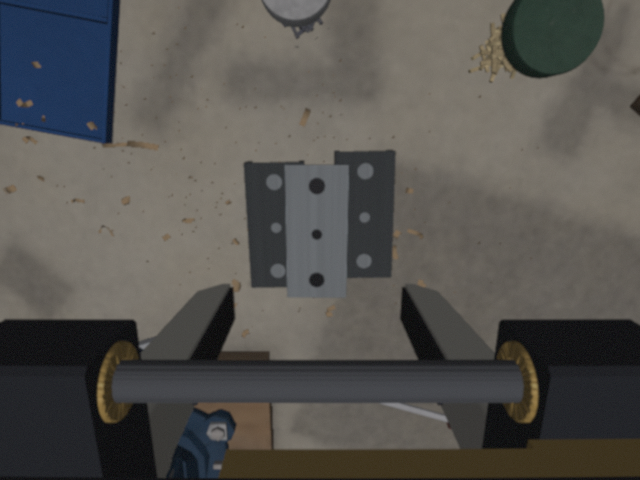

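View pics/top1.png

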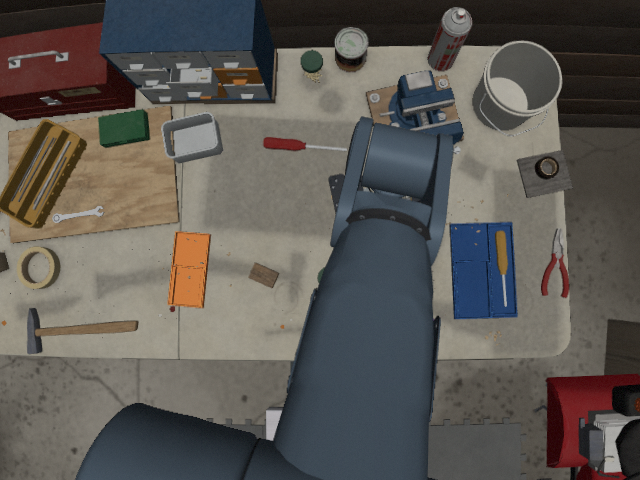

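```bash
python3 -m creep '[[0,0,-45,0,0,0],[0,0,-45,0,0,0],[0,0,-25,0,0,0],[0,0,-12,0,0,0],[0,0,-6,0,0,0],[0,0,0,0,0,0],[0,0,0,0,0,0]]'
```

```text
time_s: 8.4
tool_pos: [0.6053, -0.0952, 0.034]
tcp_rot: [[0.002, -0.98, -0.198], [-0.001, -0.198, 0.98], [-1.0, -0.002, -0.001]]
contact_force: [0.2, 0.2, 0.4]
finger_gap: 0.0743
```

```bash
python3 -m creep '[[0,0,-2.5,0,0,0],[0,0,0,0,0,0]]'
python3 -m creep '[[0,0,0,0,0,0],[0,0,0,0,0,0],[0,0,0,0,0,0],[0,0,0,0,0,0],[0,0,0,0,0,0],[0,0,0,0,0,0]]' -1 40
python3 -m creep '[[0,0,8,0,0,0],[0,0,15,0,0,0],[0,0,30,0,0,0],[0,0,40,0,0,0],[0,0,30,0,0,0],[0,0,0,0,0,0]]'
python3 - <<'E'
from h import *
grab('wrist','w5.png')
E
```

```text
time_s: 8.6
tool_pos: [0.6049, -0.0948, 0.0307]
tcp_rot: [[0.001, -0.98, -0.199], [-0.0, -0.199, 0.98], [-1.0, -0.001, -0.0]]
contact_force: [-0.3, -0.8, 0.5]
finger_gap: 0.0743
time_s: 9.2
tool_pos: [0.6046, -0.0947, 0.0302]
tcp_rot: [[-0.0, -0.98, -0.199], [0.0, -0.199, 0.98], [-1.0, -0.0, 0.0]]
contact_force: [-0.8, -0.4, -0.1]
finger_gap: 0.0455
time_s: 9.8
tool_pos: [0.6068, -0.0953, 0.1587]
tcp_rot: [[0.008, -0.98, -0.199], [-0.002, -0.199, 0.98], [-1.0, -0.007, -0.003]]
contact_force: [0.1, -0.1, -1.8]
finger_gap: 0.0454
```

View pics/w5.png

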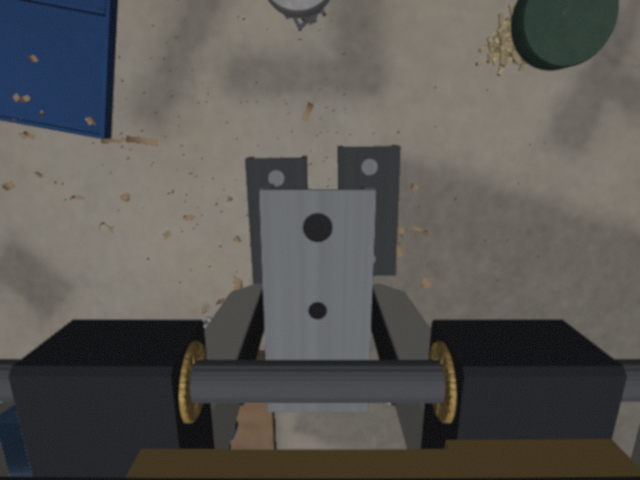

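```bash
python3 -m creep '[[-26,-31,0,0,0,-1.5],[-26,-31,0,0,0,-1.5],[-26,-31,0,0,0,-1.5],[-26,-31,0,0,0,-1.5],[-26,-31,0,0,0,-1.5],[-26,-31,0,0,0,-1.6],[-26,-32,0,0,0,-1.6],[0,0,0,0,0,0]]'
python3 -m creep '[[0,0,-20,0,0,0],[0,0,-20,0,0,0],[0,0,-20,0,0,0],[0,0,0,0,0,0],[0,0,0,0,0,0]]'
```

```text
time_s: 10.65
tool_pos: [0.4196, -0.3151, 0.1522]
tcp_rot: [[-0.002, -1.0, -0.009], [0.001, -0.009, 1.0], [-1.0, 0.002, 0.001]]
contact_force: [0.2, 0.9, -1.8]
finger_gap: 0.0451
time_s: 11.15
tool_pos: [0.4225, -0.3122, 0.0929]
tcp_rot: [[-0.001, -1.0, -0.014], [0.001, -0.014, 1.0], [-1.0, 0.001, 0.001]]
contact_force: [0.1, -0.9, -0.6]
finger_gap: 0.0455
```

```bash
python3 -m creep '[[0,0,-35,0,0,0],[0,0,-25,0,0,0],[0,0,-10,0,0,0],[0,0,-5,0,0,0],[0,0,-3,0,0,0],[0,0,0,0,0,0],[0,0,0,0,0,0]]'
python3 -m creep '[[0,0,0,0,0,0],[0,0,0,0,0,0],[0,0,0,0,0,0],[0,0,0,0,0,0],[0,0,0,0,0,0]]' 0.25
python3 -m creep '[[0,0,20,0,0,0],[0,0,40,0,0,0],[0,0,45,0,0,0],[0,0,30,0,0,0],[0,0,0,0,0,0]]'
python3 - <<'E'
from h import *
grab('wrist','w6.png')
E
```

```text
time_s: 11.85
tool_pos: [0.423, -0.3131, 0.016]
tcp_rot: [[0.001, -1.0, -0.013], [-0.001, -0.013, 1.0], [-1.0, -0.001, -0.001]]
contact_force: [-0.5, -1.2, -1.6]
finger_gap: 0.0454
time_s: 12.35
tool_pos: [0.4226, -0.3128, 0.0152]
tcp_rot: [[0.0, -1.0, -0.013], [-0.0, -0.013, 1.0], [-1.0, -0.0, -0.0]]
contact_force: [-0.2, -0.0, 0.3]
finger_gap: 0.0581
time_s: 12.85
tool_pos: [0.4241, -0.3141, 0.1541]
tcp_rot: [[0.005, -1.0, -0.013], [-0.005, -0.013, 1.0], [-1.0, -0.005, -0.005]]
contact_force: [0.2, 0.7, -0.1]
finger_gap: 0.0582
```

View pics/w6.png

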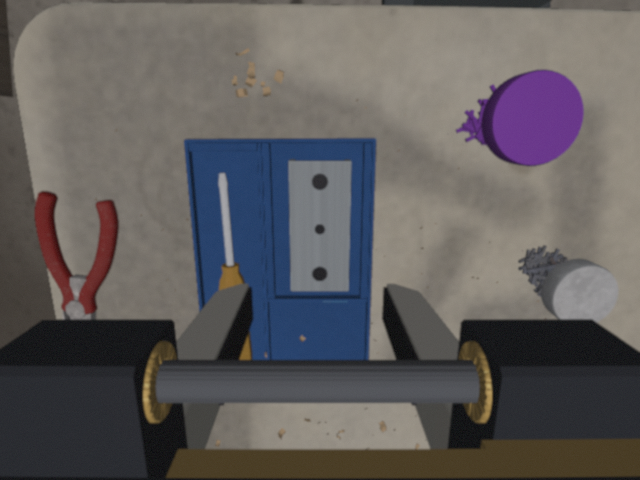

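```bash
python3 -m creep '[[3,40,0,0,0,0],[3,40,0,0,0,0],[3,40,0,0,0,0],[4,40,0,0,0,0],[4,40,0,0,0,0],[4,40,0,0,0,0],[4,41,0,0,0,0],[4,41,0,0,0,0]]' 1
python3 -m creep '[[0,0,0,0,0,0],[0,0,0,0,0,0]]'
python3 - <<'E'
from h import *
s=sensors.read_state();print(s['tool_pos'],s['finger_gap'])
c=grab('wrist','w7.png');print(proj(c,[[.4512,.009,.091],s['tool_pos']]))
E
```

```text
time_s: 13.7
tool_pos: [0.4508, 0.0109, 0.1489]
tcp_rot: [[-0.002, -1.0, -0.013], [0.0, -0.013, 1.0], [-1.0, 0.002, 0.0]]
contact_force: [1.8, -0.2, 0.5]
finger_gap: 0.093
time_s: 13.9
tool_pos: [0.451, 0.0098, 0.1491]
tcp_rot: [[-0.002, -1.0, -0.015], [-0.0, -0.015, 1.0], [-1.0, 0.002, 0.0]]
contact_force: [1.0, -0.9, -0.3]
finger_gap: 0.0933
[0.45100782 0.0097618  0.14911234] 0.09329081579014126
[[314.30247656 263.86141943]
 [315.07534547 304.34948752]]
```

View pics/w7.png

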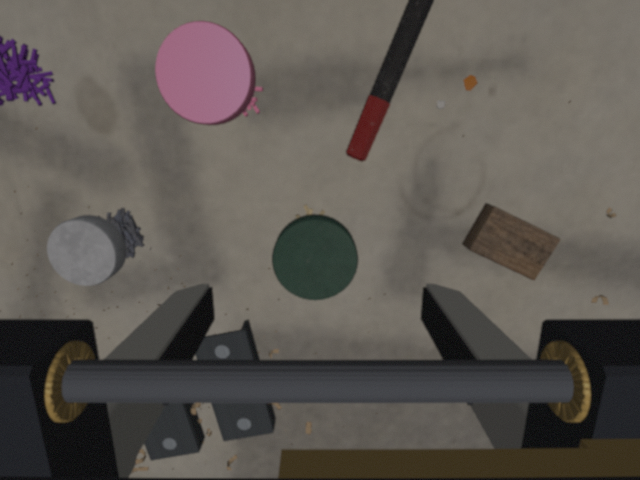

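```bash
python3 - <<'E'
from m import *
c=load('w7')
for z in(.091,.085,.08):print(z,meas(c,(50,40,20),(95,255,120),(260,200,370,310),z),meas(load('top0'),(50,40,20),(95,255,120),(310,260,350,300),z))
print(meas(load('side0'),(50,40,20),(95,255,120),(265,220,300,250),.091))
for z in(.076,.066):print(z,meas(c,(0,0,110),(180,16,255),(40,210,125,290),z),meas(load('top0'),(0,0,115),(180,22,255),(380,260,416,292),z,3))
E
```

```text
0.091 (array([447.7,   9.1]), array([48.5, 50.1]), 0.9, 234) (array([451.2,   9. ]), array([46.1, 46.2]), 89.47, 64)
0.085 (array([449.6,   9. ]), array([49.8, 51.4]), 0.9, 234) (array([451.2,   9.2]), array([46.4, 46.5]), 89.47, 64)
0.08 (array([451.2,   9. ]), array([50.9, 52.5]), 0.9, 234) (array([451.2,   9.4]), array([46.6, 46.8]), 89.47, 64)
(array([447.9,   1.6]), array([45.4, 59.6]), -89.96, 58)
0.076 (array([ 451.8, -137. ]), array([41.1, 41.7]), -48.27, 183) (array([ 454. , -138.4]), array([40.4, 42.5]), -1.1, 56)
0.066 (array([ 454.9, -143.1]), array([42.8, 43.5]), -48.27, 183) (array([ 454.1, -139.7]), array([40.8, 42.9]), -1.1, 56)
```

```bash
python3 -m creep '[[-1.5,-1,-40,0,0,0],[0,0,-40,0,0,0],[0,0,-25,0,0,0],[0,0,-12,0,0,0],[0,0,-6,0,0,0],[0,0,0,0,0,0]]'
python3 -m creep '[[0,0,0,0,0,0],[0,0,0,0,0,0],[0,0,0,0,0,0],[0,0,0,0,0,0],[0,0,0,0,0,0],[0,0,0,0,0,0]]' -1 25
```

```text
time_s: 14.55
tool_pos: [0.4502, 0.0078, 0.0271]
tcp_rot: [[-0.0, -1.0, -0.012], [-0.0, -0.012, 1.0], [-1.0, 0.0, -0.0]]
contact_force: [0.0, -0.0, 0.2]
finger_gap: 0.0929
time_s: 15.15
tool_pos: [0.4502, 0.0083, 0.0273]
tcp_rot: [[0.0, -1.0, -0.013], [-0.0, -0.013, 1.0], [-1.0, -0.0, -0.0]]
contact_force: [-0.6, -0.2, 4.5]
finger_gap: 0.0573
```

```bash
python3 -m creep '[[0,0,20,0,0,0],[0,0,40,0,0,0],[0,0,40,0,0,0],[0,0,25,0,0,0],[10,-40,0,0,0,0],[10,-40,0,0,0,0],[10,-40,0,0,0,0],[10,-40,0,0,0,0]]'
python3 -m creep '[[10,-40,0,0,0,0],[10,-40,0,0,0,0],[10,-40,0,0,0,0],[10,-40,0,0,0,0],[0,0,0,0,0,0],[0,0,0,0,0,0]]'
python3 - <<'E'
from h import *
s=sensors.read_state();print(s['tool_pos'],s['finger_gap'])
c=grab('wrist','w8.png')
E
```

```text
time_s: 15.95
tool_pos: [0.4899, -0.1532, 0.1519]
tcp_rot: [[-0.001, -1.0, -0.013], [0.0, -0.013, 1.0], [-1.0, 0.001, 0.0]]
contact_force: [0.8, 0.8, -3.2]
finger_gap: 0.057
time_s: 16.55
tool_pos: [0.5295, -0.3119, 0.1511]
tcp_rot: [[-0.001, -1.0, -0.012], [0.001, -0.012, 1.0], [-1.0, 0.001, 0.001]]
contact_force: [-0.7, 0.5, -3.2]
finger_gap: 0.0569
[ 0.52948402 -0.31186292  0.15113334] 0.056915415705784116
```

View pics/w8.png

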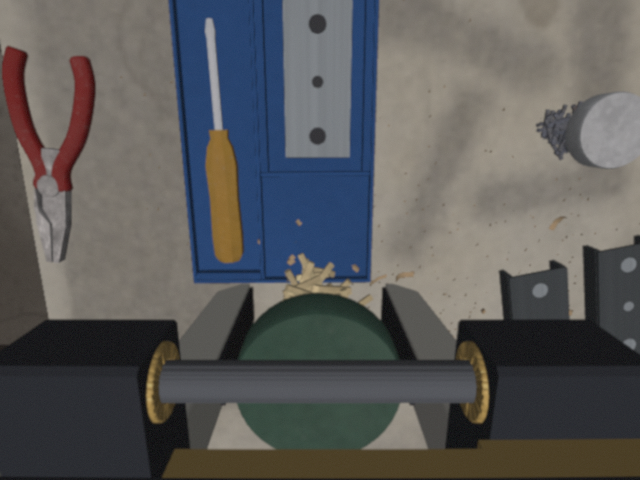

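```bash
python3 -m creep '[[0,0,-40,0,0,0],[0,0,-40,0,0,0],[0,0,-22,0,0,0],[0,0,-10,0,0,0],[0,0,-5,0,0,0],[0,0,-3,0,0,0],[0,0,0,0,0,0],[0,0,0,0,0,0]]'
python3 -m creep '[[0,0,0,0,0,0],[0,0,0,0,0,0],[0,0,0,0,0,0],[0,0,0,0,0,0],[0,0,0,0,0,0]]' 0.5
python3 -m creep '[[0,0,20,0,0,0],[0,0,40,0,0,0],[0,0,45,0,0,0],[0,0,20,0,0,0],[0,0,0,0,0,0]]'
python3 - <<'E'
from h import *
s=sensors.read_state();print(s['tool_pos'])
grab('wrist','w9.png')
E
```

```text
time_s: 17.4
tool_pos: [0.5306, -0.312, 0.0331]
tcp_rot: [[0.001, -1.0, -0.013], [-0.001, -0.013, 1.0], [-1.0, -0.001, -0.001]]
contact_force: [0.1, -0.4, -3.1]
finger_gap: 0.0568
time_s: 17.9
tool_pos: [0.5301, -0.3118, 0.0322]
tcp_rot: [[0.0, -1.0, -0.013], [-0.0, -0.013, 1.0], [-1.0, -0.0, -0.0]]
contact_force: [-0.5, 0.2, 0.4]
finger_gap: 0.0695
time_s: 18.4
tool_pos: [0.5314, -0.3126, 0.1605]
tcp_rot: [[0.005, -1.0, -0.013], [-0.003, -0.013, 1.0], [-1.0, -0.005, -0.003]]
contact_force: [0.4, 0.1, 0.3]
finger_gap: 0.0699
[ 0.53137115 -0.31260967  0.16051467]
```

View pics/w9.png

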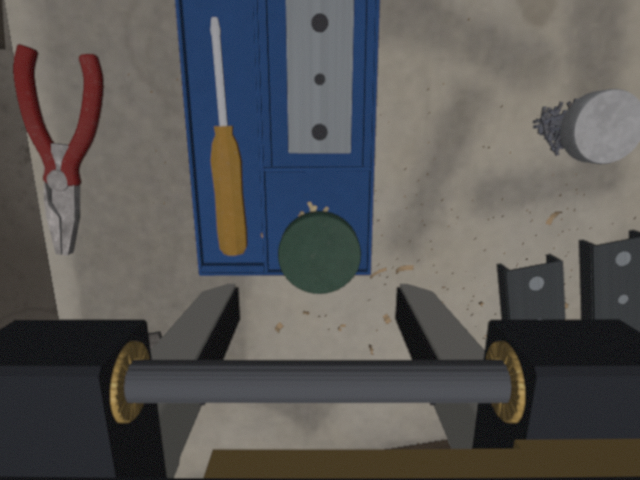

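Green jar stands in the square bay (lid 319,252). Next is the white-lid jar.

```bash
python3 -m creep '[[-15,34,0,0,0,0],[-15,35,0,0,0,0],[-15,35,0,0,0,0],[-16,35,0,0,0,0],[-16,35,0,0,0,0],[0,0,0,0,0,0],[0,0,0,0,0,0]]' 1
python3 - <<'E'
from m import *
s=sensors.read_state();print(s['tool_pos'],s['finger_gap'])
c=grab('wrist','w10.png');print(proj(c,[[.4535,-.138,.076]]))
print(meas(c,(0,0,110),(180,16,255),(260,210,370,310),.076))
E
```

```text
time_s: 19.15
tool_pos: [0.4527, -0.1373, 0.1563]
tcp_rot: [[-0.001, -1.0, -0.014], [0.0, -0.014, 1.0], [-1.0, 0.001, 0.0]]
contact_force: [-0.3, -0.2, 0.8]
finger_gap: 0.0931
[ 0.45274895 -0.13730048  0.15632204] 0.09309537060901858
[[314.58849501 253.71788037]]
(array([ 451.8, -137.4]), array([41.7, 41.9]), 0.85, 184)
```

View pics/w10.png

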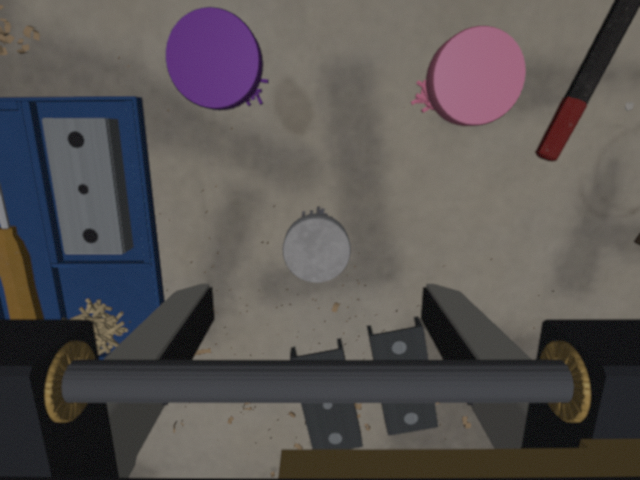

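```bash
python3 -m creep '[[0,0,-40,0,0,0],[0,0,-40,0,0,0],[0,0,-30,0,0,0],[0,0,-14,0,0,0],[0,0,-7,0,0,0],[0,0,0,0,0,0]]'
python3 -m creep '[[0,0,0,0,0,0],[0,0,0,0,0,0],[0,0,0,0,0,0],[0,0,0,0,0,0],[0,0,0,0,0,0],[0,0,0,0,0,0],[0,0,0,0,0,0]]' -1 25
```

```text
time_s: 19.8
tool_pos: [0.4529, -0.1382, 0.0253]
tcp_rot: [[-0.001, -1.0, -0.012], [0.001, -0.012, 1.0], [-1.0, 0.001, 0.001]]
contact_force: [1.2, -0.4, 1.1]
finger_gap: 0.0929
time_s: 20.5
tool_pos: [0.4532, -0.1378, 0.0263]
tcp_rot: [[0.0, -1.0, -0.013], [-0.0, -0.013, 1.0], [-1.0, -0.0, -0.0]]
contact_force: [-0.3, -1.5, 2.4]
finger_gap: 0.0491
```

```bash
python3 -m creep '[[0,0,20,0,0,0],[0,0,40,0,0,0],[0,0,40,0,0,0],[0,0,25,0,0,0],[6,39,0,0,0,-0.5],[6,39,0,0,0,-0.5],[6,39,0,0,0,-0.5],[6,39,0,0,0,-0.5]]'
python3 -m creep '[[6,39,0,0,0,-0.5],[6,40,0,0,0,-0.5],[5,40,0,0,0,-0.5],[5,40,0,0,0,-0.5],[5,40,0,0,0,-0.5],[5,40,0,0,0,-0.5],[5,40,0,0,0,-0.5],[5,38,0,0,0,0]]'
python3 -m creep '[[0,0,0,0,0,0],[0,0,0,0,0,0]]'
python3 - <<'E'
from m import *
s=sensors.read_state();R=np.array(s['tcp_rot']);print(s['tool_pos'],np.degrees(np.arctan2(R[1,2],R[0,2])),s['finger_gap'])
c=grab('wrist','w11.png')
print('blk',meas(c,(5,60,30),(20,255,130),(350,0,640,300),.019))
yaw=np.radians(-4.77);R=np.array([[np.cos(yaw),-np.sin(yaw)],[np.sin(yaw),np.cos(yaw)]])
P=[np.r_[(R@p+[474.7,339.1])/1000,.012] for p in np.array([[-86.5,-42],[-86.5,42],[86.5,42],[86.5,-42]])];print(proj(c,P).round())
E
```

```text
time_s: 21.3
tool_pos: [0.4768, 0.0198, 0.151]
tcp_rot: [[-0.0, -1.0, 0.022], [0.0, 0.022, 1.0], [-1.0, 0.0, 0.0]]
contact_force: [0.3, -0.1, -1.9]
finger_gap: 0.0489
time_s: 22.1
tool_pos: [0.5186, 0.337, 0.1506]
tcp_rot: [[-0.001, -0.997, 0.083], [-0.0, 0.083, 0.997], [-1.0, 0.001, -0.001]]
contact_force: [0.7, -0.7, -2.9]
finger_gap: 0.0493
time_s: 22.3
tool_pos: [0.5185, 0.3355, 0.1503]
tcp_rot: [[-0.001, -0.997, 0.081], [-0.001, 0.081, 0.997], [-1.0, 0.001, -0.001]]
contact_force: [-0.0, 0.5, -2.3]
finger_gap: 0.0493
[0.51849674 0.33550391 0.15031696] 85.33841714132467 0.04927698113818007
blk (array([566.2, 499.7]), array([ 39.4, 183.2]), 85.28, 506)
[[256.  49.]
 [377.  49.]
 [368. 283.]
 [264. 282.]]
```

View pics/w11.png

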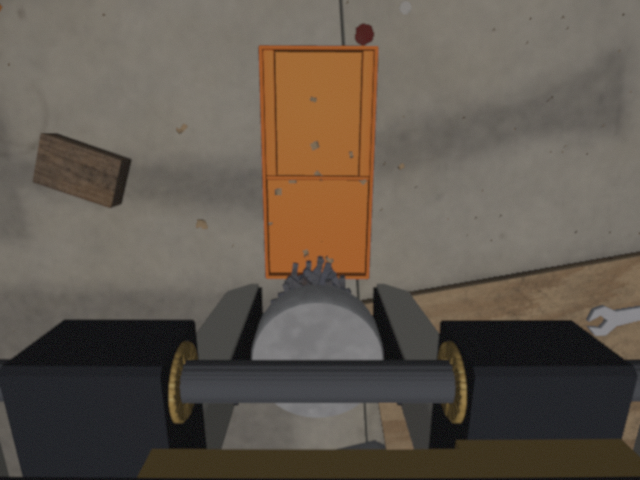

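```bash
python3 -m creep '[[0,0,-40,0,0,0],[0,0,-40,0,0,0],[0,0,-22,0,0,0],[0,0,-10,0,0,0],[0,0,-5,0,0,0],[0,0,-3,0,0,0],[0,0,0,0,0,0],[0,0,0,0,0,0]]'
python3 -m creep '[[0,0,0,0,0,0],[0,0,0,0,0,0],[0,0,0,0,0,0],[0,0,0,0,0,0],[0,0,0,0,0,0]]' 0.5
python3 -m creep '[[0,0,20,0,0,0],[0,0,40,0,0,0],[0,0,45,0,0,0],[0,0,20,0,0,0],[0,0,0,0,0,0]]'
python3 - <<'E'
from m import *
s=sensors.read_state();print(s['tool_pos'])
c=grab('wrist','w12.png')
print('blk',meas(c,(5,60,30),(20,255,130),(0,100,160,300),.019))
E
```

```text
time_s: 23.15
tool_pos: [0.5196, 0.3355, 0.0322]
tcp_rot: [[0.001, -0.997, 0.083], [0.001, 0.083, 0.997], [-1.0, -0.001, 0.001]]
contact_force: [-0.1, 0.2, -1.4]
finger_gap: 0.049
time_s: 23.65
tool_pos: [0.5191, 0.3353, 0.0312]
tcp_rot: [[0.0, -0.997, 0.083], [0.0, 0.083, 0.997], [-1.0, -0.0, 0.0]]
contact_force: [0.6, 0.4, 0.1]
finger_gap: 0.0698
time_s: 24.15
tool_pos: [0.5204, 0.336, 0.1595]
tcp_rot: [[0.005, -0.997, 0.083], [0.003, 0.083, 0.997], [-1.0, -0.005, 0.003]]
contact_force: [0.6, -0.8, -0.4]
finger_gap: 0.0699
[0.52043998 0.3360123  0.15954833]
blk (array([457. , 166.7]), array([39.8, 64.9]), 65.52, 255)
```

View pics/w12.png

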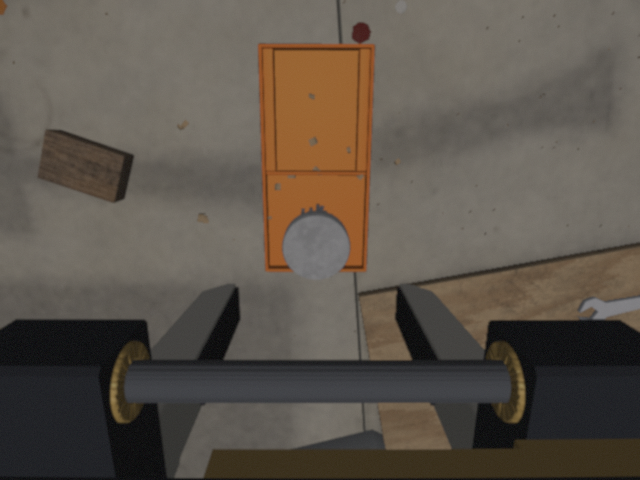

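```bash
python3 -m creep '[[-7,-20,0,0,0,7.8],[-7,-20,0,0,0,7.8],[-7,-20,0,0,0,7.8],[-7,-19,0,0,0,7.8],[-7,-19,0,0,0,7.8],[-7,-19,0,0,0,7.8],[-6,-19,0,0,0,7.8],[-6,-19,0,0,0,7.8]]'
python3 -m creep '[[-6,-19,0,0,0,7.8],[0,0,0,0,0,0],[0,0,0,0,0,0]]'
python3 - <<'E'
from m import *
s=sensors.read_state();R=np.array(s['tcp_rot']);print(s['tool_pos'],np.degrees(np.arctan2(R[1,2],R[0,2])),s['joints'].round())
c=grab('wrist','w13.png')
print('blk',meas(c,(5,60,30),(20,255,130),(240,150,400,300),.019))
E
```

```text
time_s: 25.0
tool_pos: [0.464, 0.1793, 0.1546]
tcp_rot: [[-0.003, -0.53, -0.848], [-0.001, -0.848, 0.53], [-1.0, 0.002, 0.002]]
contact_force: [0.3, 0.9, -0.6]
finger_gap: 0.0696
time_s: 25.3
tool_pos: [0.4589, 0.1613, 0.1553]
tcp_rot: [[-0.001, -0.419, -0.908], [-0.0, -0.908, 0.419], [-1.0, 0.001, 0.001]]
contact_force: [-1.4, 0.3, 0.1]
finger_gap: 0.0697
[0.4588599  0.16128745 0.15531934] 155.2187250506259 [  14.   18.  107.    0.   54. -141.]
blk (array([456.8, 161.4]), array([36.5, 61. ]), 66.17, 240)
```

View pics/w13.png

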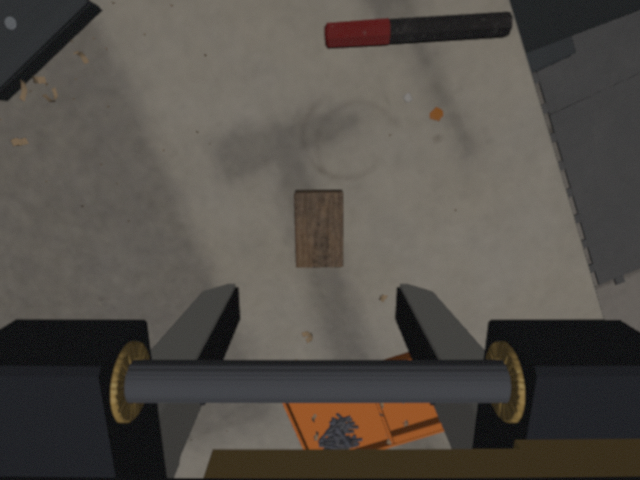

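```bash
python3 -m creep '[[-1,0,-45,0,0,0.4],[0,0,-45,0,0,0],[0,0,-30,0,0,0],[0,0,-15,0,0,0],[0,0,-8,0,0,0],[0,0,-2,0,0,0],[0,0,0,0,0,0],[0,0,0,0,0,0]]'
```

```text
time_s: 26.15
tool_pos: [0.4587, 0.1615, 0.0119]
tcp_rot: [[0.001, -0.409, -0.912], [0.0, -0.912, 0.409], [-1.0, -0.001, -0.001]]
contact_force: [0.7, 0.6, 0.8]
finger_gap: 0.0698
```

```bash
python3 -m creep '[[0,0,0,0,0,0],[0,0,0,0,0,0],[0,0,0,0,0,0],[0,0,0,0,0,0],[0,0,0,0,0,0],[0,0,0,0,0,0],[0,0,0,0,0,0]]' -1 20
python3 -m creep '[[0,0,15,0,0,0],[0,0,35,0,0,0],[0,0,40,0,0,0],[0,0,30,0,0,0],[-3,20,0,0,0,-7.9],[-3,20,0,0,0,-7.9],[-3,20,0,0,0,-7.9],[-3,20,0,0,0,-7.9]]'
python3 -m creep '[[-3,20,0,0,0,-7.9],[-3,20,0,0,0,-7.8],[-3,20,0,0,0,-7.8],[-2,20,0,0,0,-7.8],[-1,21,0,0,0,-7.7],[0,0,0,0,0,0],[0,0,0,0,0,0]]'
python3 - <<'E'
from m import *
s=sensors.read_state();R=np.array(s['tcp_rot']);print(s['tool_pos'],np.degrees(np.arctan2(R[1,2],R[0,2])),s['finger_gap'])
c=grab('wrist','w14.png')
E
```

```text
time_s: 26.85
tool_pos: [0.4581, 0.1613, 0.0112]
tcp_rot: [[0.0, -0.409, -0.913], [0.0, -0.913, 0.409], [-1.0, -0.0, -0.0]]
contact_force: [-0.8, -0.5, 2.5]
finger_gap: 0.0374
time_s: 27.65
tool_pos: [0.4458, 0.242, 0.1311]
tcp_rot: [[-0.0, -0.83, -0.558], [-0.0, -0.558, 0.83], [-1.0, 0.0, -0.0]]
contact_force: [1.1, -0.7, 0.3]
finger_gap: 0.0375
time_s: 28.35
tool_pos: [0.4338, 0.342, 0.1308]
tcp_rot: [[-0.001, -0.997, 0.079], [-0.001, 0.079, 0.997], [-1.0, 0.0, -0.001]]
contact_force: [-1.1, 0.0, -0.8]
finger_gap: 0.0377
[0.43382077 0.34204975 0.13080808] 85.47043597766026 0.037746672440625316
```

View pics/w14.png

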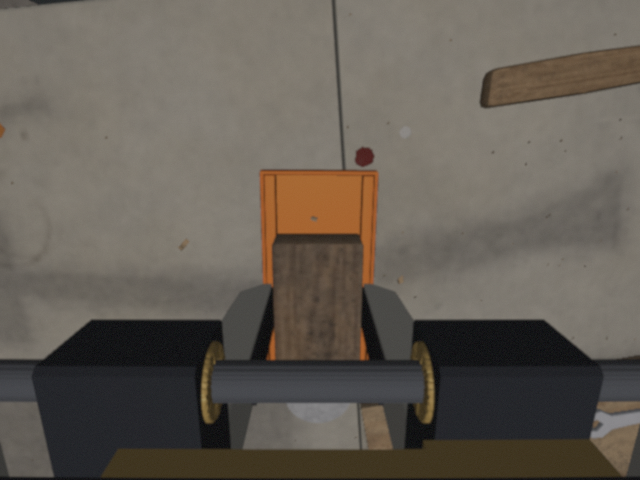

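```bash
python3 -m creep '[[0,0,-40,0,0,0],[0,0,-40,0,0,0],[0,0,-20,0,0,0],[0,0,-10,0,0,0],[0,0,-5,0,0,0],[0,0,-1,0,0,0],[0,0,0,0,0,0],[0,0,0,0,0,0]]'
python3 -m creep '[[0,0,0,0,0,0],[0,0,0,0,0,0],[0,0,0,0,0,0],[0,0,0,0,0,0],[0,0,0,0,0,0]]' 0.15
python3 -m creep '[[0,0,15,0,0,0],[0,0,40,0,0,0],[0,0,45,0,0,0],[0,0,45,0,0,0],[-30,0,0,0,0,0],[-40,0,0,0,0,0],[0,0,0,0,0,0]]'
python3 - <<'E'
from m import *
s=sensors.read_state();print(s['tool_pos'])
c=grab('wrist','w15.png');grab('top','top2.png');grab('side','side2.png')
E
```

```text
time_s: 29.2
tool_pos: [0.4346, 0.3425, 0.0161]
tcp_rot: [[0.001, -0.997, 0.082], [0.001, 0.082, 0.997], [-1.0, -0.001, 0.001]]
contact_force: [-0.4, -0.2, -0.5]
finger_gap: 0.038
time_s: 29.7
tool_pos: [0.4341, 0.3422, 0.0151]
tcp_rot: [[0.0, -0.997, 0.083], [-0.0, 0.083, 0.997], [-1.0, -0.0, -0.0]]
contact_force: [-0.3, -0.6, -0.4]
finger_gap: 0.0534
time_s: 30.4
tool_pos: [0.3607, 0.3419, 0.1612]
tcp_rot: [[-0.001, -0.997, 0.081], [-0.0, 0.081, 0.997], [-1.0, 0.001, -0.0]]
contact_force: [1.0, -0.1, -0.1]
finger_gap: 0.0538
[0.36071321 0.34187485 0.16124531]
```

View pics/w15.png

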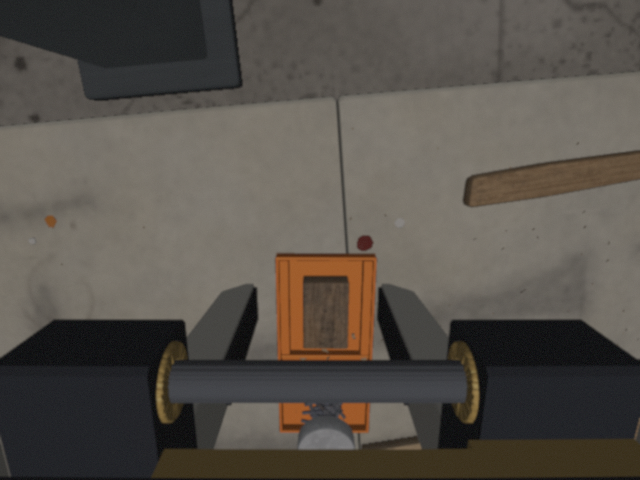

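View pics/top2.png

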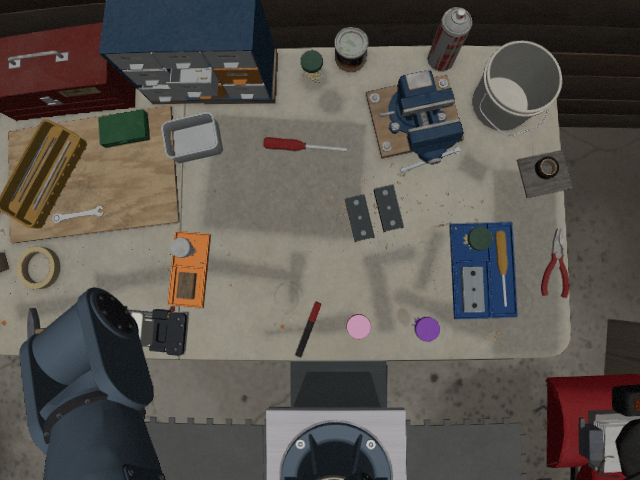

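View pics/side2.png

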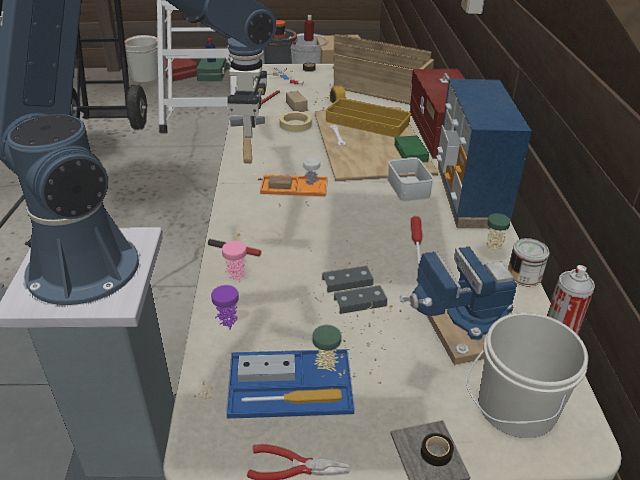

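Everything is in its bay. I'll measure each one in its tray's frame.

```bash
python3 - <<'E'
from m import *
c=load('top2');c0=load('top0')
def fr(p,o,y):
    y=np.radians(y);return (np.array([[np.cos(y),np.sin(y)],[-np.sin(y),np.cos(y)]])@(np.array(p)-o)).round(1)
B=([465.6,-340],.72);O=([474.7,339.1],-4.77)
r=meas(c,(0,0,85),(180,70,255),(456,264,488,316),.023,3);print('bracket',fr(r[0],*B),r[1:3],'want -43 27.5')
r=meas(c,(50,40,20),(95,255,120),(460,220,500,255),.094);print('gj',fr(r[0],*B),r[1:3],'want 64.5 27.5')
r=meas(c,(10,120,80),(30,255,255),(490,225,515,285),.017);print('yel handle',fr(r[0],*B),r[1:3],'want 36 -43')
r=meas(c,(0,0,110),(180,30,255),(168,235,192,260),.079,3);print('wj',fr(r[0],*O),r[1:3],'want 45 0')
r=meas(c,(5,30,20),(25,255,110),(174,270,202,302),.022,3);print('blk',fr(r[0],*O),r[1:3],'want -40 0')
print('red',meas(c,(0,130,60),(10,255,255),(255,130,310,160),.015),meas(c0,(0,130,60),(10,255,255),(255,130,310,160),.015))
cv2.imwrite('pics/cr5.png',np.hstack([cv2.resize(c['pixels'][215:325,440:525,::-1],None,fx=4,fy=4),cv2.resize(c['pixels'][215:325,150:235,::-1],None,fx=4,fy=4)]))
a=cv2.absdiff(c['pixels'],c0['pixels'])
E
```

```text
bracket [-42.3  28.7] (array([ 46.5, 100.7]), 1.11) want -43 27.5
gj [65.5 29.8] (array([47.8, 52. ]), -64.68) want 64.5 27.5
yel handle [ 39.9 -42.7] (array([21.2, 96.3]), 2.33) want 36 -43
wj [44.1  3.9] (array([43.1, 49.8]), -82.74) want 45 0
blk [-35.9   1.9] (array([51.1, 61.6]), -5.13) want -40 0
red (array([766.9, 114.4]), array([26.2, 98. ]), 83.27, 93) (array([766.8, 114.4]), array([26.4, 98. ]), 83.27, 93)
```

View pics/cr5.png

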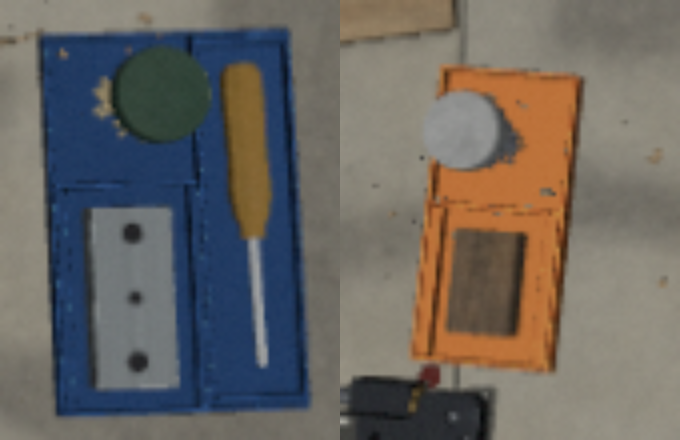

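```bash
python3 -c "
from rig import ctrl
print(ctrl.sign_off())"
```

```text
the job is handed in; nothing more can be done
None
```

Both kits are made up and handed in after about 30 s of robot time. The hand-in gave no verdict, so the results below come from my last camera check.

The blue tray holds the bright bracket, the near green-lid jar and the yellow screwdriver. The orange tray holds the dark block and the white-lid jar.

| Item | Offset from bay centre, x / y (mm) | Limit, x / y (mm) |
|---|---|---|
| Bracket | about 1 / 1 | 16 / 16 |
| Green-lid jar | about 1 / 2 | 16 / 16 |
| Yellow screwdriver | about 4 / 0 | 17 / 18 |
| White-lid jar | about 1 / 4 | 16 / 16 |
| Dark block | about 4 / 2 | 26 / 16 |

- **Left alone:** The red screwdriver measured within 0.1 mm of its start. The lower brackets look undisturbed in the pictures, but I did not measure them afterwards.
- **Disagreement with the task text:** The top bracket lay parallel to the lower ones, not at right angles to them. I gripped it as seen.
- **Weaker checks:**
  - The jar lids measured about 3 mm differently in the top and wrist views.
  - The last white-jar and block masks also took in some side wall or shadow, so those two offsets are less exact.
  - I judged that things lay level and upright by eye only.

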